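# Clamp, spray and unload module housings on the cleaning fixture

## Robot

A 6-joint arm with a two-finger parallel gripper is mounted at the origin on the work surface. World frame = base frame: x ahead of the robot, y to its left, z up, the work surface at z = 0. Lengths are in m, angles in degrees, forces in N, time in s.
With the tool pointing down it reaches from about 0.3 to 0.825 m from the base axis. Payload 5.4 kg.
Tool frame: the origin (TCP) lies at the very end of the fingers, on their centre line; the grasp point (between the pads) lies 19 mm behind it (robot.grip_point_offset is the distance from the TCP to the grasp point, in m); z points along the fingers, y is the line along which they close (so a half turn about z gives the same grasp; the last joint's range is limited). The gripper opens to 92 mm and grips with 3 to 60 N. Pads are 20 mm wide; open, the fingers measure 128 mm over their backs; the gripper's body (75 mm by 189 mm) begins 69 mm behind the grasp point.
Start: joints at [-78.959, 9.076, 91.501, -0, 79.423, -12.038], TCP at [0.225, -0.529, 0.215] pointing down, gripper open.
Joint ranges: [-166.64, 166.64], [-54.1, 131.32], [10.49, 154.53], [-73.88, 253.88], [9.74, 151.15], [-171.62, 171.62]. Speed limits (degrees/s): [147.25, 147.25, 180, 180, 180, 180].

## Interface

Orientations are given as [roll, pitch, yaw] about the fixed x, y, z axes, in that order (R = Rz(yaw) Ry(pitch) Rx(roll)).
In Python, from rig import status, capture, workorder, robot gives the robot as it stands.
- The arm moves only by the tool send_rows, never from a script. Its argument "steps" is a list that holds one entry, the list of rows, each a list of 7 numbers: the turn, a rotation vector about the tool's x, y, z in rad, then the shift along the tool's x, y, z in m, then the closure, from 0 (fully open) to 1 (shut). In form: [[[wx, wy, wz, x, y, z, gripper], ...]]. A call has 1 to 12 rows; each row shifts and turns the commanded pose from where the row before left it, along the tool's axes as they then stand; what a row does not reach is not made up. A row lasts 1/8 s, in which the tool goes at most 62.5 mm and 10.7 degrees, less where a joint would pass 70% of its speed; a pose out of reach is approached as far as the arm can. A call with a gripper value outside its range is refused whole. The fingers move at their own pace and stop on an object; the grip force is fixed at half the most. Time passes only in rows, so rows that do not move let the fingers close. It gives the time, the measured TCP pose, the force, the opening and the grip force at its end, in the units of the state.
- status.read_state(): the state, without advancing time (a new reading comes with each control period).
- capture(name): name is "scene" or "side" or "wrist"; returns a dict with "img" (384x512x3 uint8, red, green, blue), "depth" (384x512 float32, m along the optical axis (not along the pixel's ray), 0 where there is no reading), "vertical_fov" (degrees; the focal length in pixels is half the picture's height over the tangent of half this angle, whatever the lens; pixels are square), "cx", "cy" (the principal point, pixels), "distortion" ([k1, k2, p1, p2, k3] as OpenCV has them; the pictures are not rectified), "rvec" (rotation vector, rad) and "tvec" (3), from world to camera coordinates, as OpenCV has them. Camera axes: x right, y down, z forward; pixel columns grow to the right and rows downward; lengths in m; the calibration is good to about 2 mm. A picture is of the moment at which its call begins.
- workorder.hand_in(): hands the job in; it is judged then, once.
The state is a dict: "clock": time; "joint_pos": joint angles; "joint_velocities": joint speeds; "tau": joint torques, N m; "position": TCP position; "tool_rot": TCP orientation; "wrist_force": force on the tool from outside, world axes, zero at the start; "torque": the same for the moment, N m; "finger_gap": opening from 0.0 (shut) to 1.0 (fully open); "grip_force": force on a finger pad.
Only numpy, scipy, OpenCV 4.12 (cv2) and the standard library are available. Lean on these libraries where they do the work, as an engineer would, in place of code of your own. Each camera call takes 0.05 s, during which the arm holds its last target. There are 200 camera calls.

## Task

Lay every aluminium housing from the black pad into the channel of the cleaning fixture, side by side and long side across the channel, then flip the cam lever over until it snaps past center and clamps them all. With them clamped, press the canister's cap fully down for about half a second and let it spring up; do not press it while the lever is not clamped. Then flip the lever fully back open, set all the housings upright inside the grey tray, and leave the other things on the bench where they are.

Things in the scene. Friction and masses are not known exactly. Their poses are not given: they have to be found in the camera images.
- housing0: an aluminium module housing, a block 44 mm (its x) by 30 mm (its y) by 30 mm high, about 90 g, with two small brass discs on its lid; origin at the centre of its underside, z up. Two or three of housing0..housing3 are present, lying on the pad at the start; the others are absent (None)
- housing1: an aluminium module housing, a block 44 mm (its x) by 30 mm (its y) by 30 mm high, about 90 g, with two small brass discs on its lid; origin at the centre of its underside, z up. Two or three of housing0..housing3 are present, lying on the pad at the start; the others are absent (None)
- housing2: an aluminium module housing, a block 44 mm (its x) by 30 mm (its y) by 30 mm high, about 90 g, with two small brass discs on its lid; origin at the centre of its underside, z up. Two or three of housing0..housing3 are present, lying on the pad at the start; the others are absent (None)
- housing3: an aluminium module housing, a block 44 mm (its x) by 30 mm (its y) by 30 mm high, about 90 g, with two small brass discs on its lid; origin at the centre of its underside, z up. Two or three of housing0..housing3 are present, lying on the pad at the start; the others are absent (None)
- fixture: fixed cleaning fixture, origin at table height. Dark steel base plate, top at z = 12 mm, x -90..+80, y -125..+185 mm. Its channel runs along y from -100 to +100 mm between a fixed fence at +x (inner face at x = +22 mm) and the sliding jaw at -x, tops 14 mm above the plate; an end stop as high lies across it at y -115..-123. The canister (50 mm across, foot 60) stands at x = +50, y = +150 mm
- channel (a point): centre of the channel's floor, where a clamped housing's centre line lies; z = 12 mm, axes as the fixture's. With the lever open the channel is 54 mm wide, x -32..+22 mm; clamping pushes the jaw 11 mm to +x, so housings laid with their 44 mm side along x are squeezed against the fence, centres at x = 0. Loaded means centre within y -90..+90 mm and long side square to the channel within about 15 deg
- jaw: sliding aluminium jaw bar, 14 mm thick (x), 200 mm long (y), 14 mm high; origin at the centre of its underside; axes as the fixture's; moved only by the cam lever, 5.7 mm per rad of it; its face and the fence are smooth, so housings a little askew are squared up
- lever (a joint): over-center cam lever about the vertical axis through lever_pivot: 0 rad = open stop (start; arm points 215 deg from the fixture's +x, anticlockwise from above), growing clockwise from above to 1.92 = clamped stop (arm at 105 deg). Springs back open below about 1.3, snaps to clamped above. Clamped: above 1.75; open: below 0.2. About 5 N at the post moves it off either stop
- lever_post (a point): centre of the top of the upright round black grip post at the lever's end: 18 mm in diameter, top at z = 87 mm, 95 mm from the pivot axis; the steel lever arm below it spans z 37..47 mm, so the post is free to grip or push from z 47 to 87 mm
- lever_pivot (a point): point on the lever's vertical hinge axis, at x = -68, y = 0 mm of the fixture, z = 36 mm; fixed to the base plate
- cap (a joint): how far the canister's sprung cap is pressed down: 0 = up, 7 mm = bottom of its travel; counts as pressed beyond 4.5 mm and as up below 1 mm. Takes about 2 N to start and 9 N at the bottom; springs back by itself
- cap_top (a point): centre of the flat top of the white round cap, 30 mm across, on the fixed canister; z about 183 mm when up
- tray: the grey outgoing tray, open on top, fixed: outside 160 mm (x) by 200 mm (y), walls 4 mm thick and 30 mm high, inner floor at z = 4 mm; origin at the centre of its underside. It may stand at the robot's left or right
- pad: the flat black rubber incoming pad, fixed, 190 x 190 mm, 4 mm thick, origin at the centre of its underside; on the other side from the tray
- spool: bystander, to be left alone: a steel-coloured solder spool, a ring 52 mm across and 36 mm high standing on its end
- driver: bystander, to be left alone: a screwdriver, 150 mm, lying flat
- flux: bystander, to be left alone: a small jar, 36 mm across and 55 mm high
- meter: bystander, to be left alone: a black hand meter, 150 x 75 x 32 mm, lying flat
- brush: bystander, to be left alone: a wooden-handled brush, 160 mm, lying flat
- cup: bystander, to be left alone: a black pen cup, 68 mm across and 85 mm high
- weight: bystander, to be left alone: a small brass knobbed weight, 28 mm across and 36 mm high, standing in the middle of the pad among the housings
There are look-alikes about, which are no part of the job. What is shaped like the housing1 but green or red is not meant.

How it is judged:
By the outcome, as a careful person would: the job done as asked, in the order asked, and still so for the second after the job is handed in, with the robot touching nothing.
Of housing0, housing1, housing2, housing3 only 2 to 3 are there at a start; the rules pass over those that are not, and their reading is None.
At some moment in a run one of housing0, housing1, housing2, housing3 may be knocked a few centimetres aside while the robot is not near it.
Once in a run the grip may slacken for a moment while it holds something.
It also fails if it takes over 210 s, if anything falls off the work surface, if the arm or the gripper's body presses on something with over 40 N, if the wrist force passes 120 N, or if a joint passes its speed limit or range.

## Working session

There is one attempt and no reset: what is moved stays moved. The work goes in short steps, Python scripts to look and compute and a tool call to move; the robot and the scene stay as the last step left them, time stands still between calls to the robot, and variables do not carry over. Pictures are saved under pics/ and viewed, at most 14 in all, crops included, and the job is handed in when it is done.

Besides the shell and the picture viewer there is one more tool, called as name(argument=value, ...) on one line, values as JSON. send_rows: Moves the arm, as the interface text tells. Its arguments: {"type":"object","properties":{"steps":{"type":"array","items":{"type":"array","items":{"type":"array","items":{"type":"number"}}}}},"required":["steps"]}

```bash
mkdir -p pics; ls
cat > h.py <<'E'
import numpy as np, cv2
from rig import status, capture, workorder, robot
def cap(n):
    c=capture(n); H=c["img"].shape[0]; f=H/2/np.tan(np.radians(c["vertical_fov"])/2)
    c["K"]=np.array([[f,0,c["cx"]],[0,f,c["cy"]],[0,0,1.]]); c["R"]=cv2.Rodrigues(np.array(c["rvec"],float))[0]
    c["t"]=np.array(c["tvec"],float).reshape(3); c["D"]=np.array(c["distortion"],float); c["o"]=-c["R"].T@c["t"]; return c
def rays(c,px):
    n=cv2.undistortPoints(np.array(px,float).reshape(-1,1,2),c["K"],c["D"]).reshape(-1,2)
    return np.c_[n,np.ones(len(n))]@c["R"]
def onz(c,px,z):
    r=rays(c,px); return c["o"]+r*((z-c["o"][2])/r[:,2])[:,None]
def dep(c,px):
    r=rays(c,px); d=np.array([c["depth"][int(v),int(u)] for u,v in px]); return c["o"]+r*d[:,None]
def xyz(c):
    v,u=np.mgrid[:c["img"].shape[0],:c["img"].shape[1]]; r=rays(c,np.c_[u.ravel(),v.ravel()])
    return (c["o"]+r*c["depth"].reshape(-1,1)).reshape(*u.shape,3)
def save(c,n): cv2.imwrite("pics/"+n,cv2.cvtColor(c["img"],cv2.COLOR_RGB2BGR))
E
python3 - <<'E'
from h import *
a=cap("scene");b=cap("side")
i=np.vstack([a["img"],b["img"]]) 
save(a,"s1.png");save(b,"d1.png");w=cap("wrist");save(w,"w1.png")
for c in (a,b,w): print(c["o"],c["R"][2],c["K"][0,0],c["D"])
print(status.read_state())
E
```

```text
pics
[1.14427599 0.49240965 1.13257936] [-0.44823696 -0.36228579 -0.81721028] 388.2449789295829 [-0.11597056  0.          0.          0.          0.        ]
[0.38264807 0.80022194 0.78250809] [ 0.17697238 -0.75283542 -0.6339713 ] 370.34953899775275 [-0.08846041  0.          0.          0.          0.        ]
[ 0.30279218 -0.49491417  0.38367824] [-0.27488652 -0.11462161 -0.95461997] 296.18815862551 [-0.07088345  0.          0.          0.          0.        ]
{'clock': 0.15, 'joint_pos': array([-7.89588409e+01,  9.10533826e+00,  9.15529760e+01, -9.49018970e-04,
        7.94237318e+01, -1.20400464e+01]), 'joint_velocities': array([-0.025752  , -0.05550185, -0.27715021,  0.03133868,  0.08469458,
        0.0740017 ]), 'tau': array([ 2.39175997e-04, -3.85917485e+01, -3.22433317e+01,  7.01255933e-02,
        3.50837514e-02, -8.59012130e-05]), 'position': array([ 0.22528332, -0.52851741,  0.21385841]), 'tool_rot': array([-1.79919564e+02, -1.62022861e-02,  2.30813690e+01]), 'wrist_force': array([-0.73919685,  0.35471096,  0.51494028]), 'torque': array([ 0.03927971,  0.01205965, -0.00519185]), 'grip_force': 0.0, 'finger_gap': 1.0008166509287266}
```

View pics/s1.png

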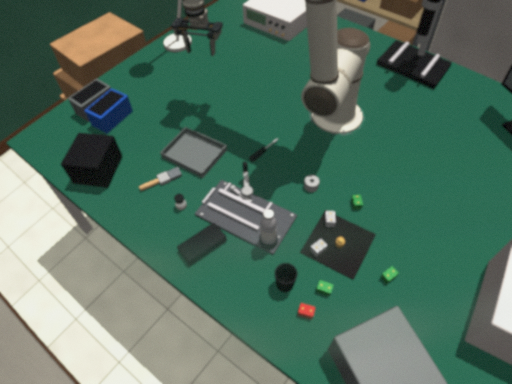

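View pics/d1.png

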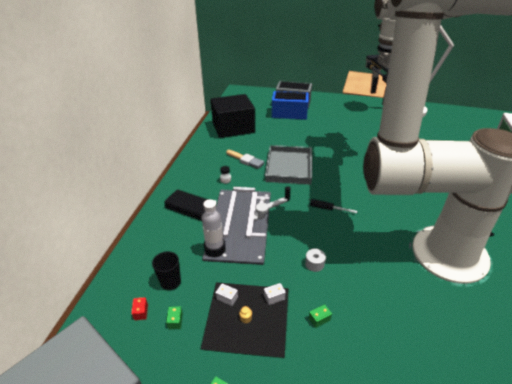

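The scene view shows two housings on the black pad at (331,217) and (319,246), with the weight at (340,241). The fixture is at about (245,212) with the lever post near (246,172) and the cap at (268,212). The tray is at (194,152). The side view agrees.

Run:
```python
from h import *
a=cap("scene");b=cap("side")
cr=[]
for c,(x,y,w,h) in ((a,(150,125,230,150)),(b,(150,140,180,215))):
    I=cv2.cvtColor(c["img"],cv2.COLOR_RGB2BGR)[y:y+h,x:x+w]
    cr.append(cv2.resize(I,None,fx=3.4 if c is a else 2.75,fy=3.4 if c is a else 2.75,interpolation=cv2.INTER_CUBIC))
cv2.imwrite("pics/s2.png",cr[0]);cv2.imwrite("pics/d2.png",cr[1]); print(cr[0].shape,cr[1].shape)
for n,c in (("scene",a),("side",b)):
    g=c["img"].astype(int); hsv=cv2.cvtColor(c["img"],cv2.COLOR_RGB2HSV)
    m=((hsv[...,2]>150)&(hsv[...,1]<40)).astype(np.uint8)
    k,l,s,ce=cv2.connectedComponentsWithStats(m)
    for i in range(1,k):
        if 30<s[i,4]<600:
            p=onz(c,[ce[i]],.034)[0]
            if .2<p[0]<.8 and abs(p[1])<.6: print(n,s[i],ce[i].round(1),p.round(3),dep(c,[ce[i]]).round(3))
    for nm,m in (("brass",(hsv[...,0]>12)&(hsv[...,0]<28)&(hsv[...,1]>120)&(hsv[...,2]>120)),):
        k,l,s,ce=cv2.connectedComponentsWithStats(m.astype(np.uint8))
        for i in range(1,k):
            if s[i,4]>8:print(nm,s[i],ce[i].round(1),onz(c,[ce[i]],.03)[0].round(3))
```

```text
(510, 782, 3) (591, 495, 3)
scene [157 172  13  10  89] [163.  176.4] [ 0.687 -0.322  0.034] [[ 0.681 -0.333  0.019]]
scene [305 176  14  10 109] [311.8 180.6] [0.381 0.119 0.034] [[0.376 0.117 0.027]]
scene [242 181  10  14  92] [246.4 188.7] [ 0.548 -0.044  0.034] [[ 0.554 -0.039  0.045]]
scene [219 183  55  35 396] [247.6 201.1] [ 0.587 -0.009  0.034] [[ 0.581 -0.014  0.023]]
scene [202 188  13  15  52] [208.1 194.6] [ 0.648 -0.135  0.034] [[ 0.644 -0.14   0.025]]
scene [208 202  51  27 220] [233.2 215.2] [ 0.66  -0.011  0.034] [[ 0.657 -0.015  0.027]]
scene [326 211  10  12  99] [330.3 216. ] [0.468 0.249 0.034] [[0.466 0.249 0.03 ]]
scene [311 239  16  14 114] [318.6 245.4] [0.585 0.278 0.034] [[0.584 0.278 0.034]]
brass [106  15   6   5  13] [108.3  16.5] [ 0.08  -1.409  0.03 ]
brass [112  17   6   5   9] [114.2  18.9] [ 0.078 -1.357  0.03 ]
brass [100  18   6   5  12] [102.9  19.8] [ 0.12  -1.407  0.03 ]
brass [99 23  8  6 13] [102.3  25.5] [ 0.159 -1.361  0.03 ]
brass [106  23  16  10  45] [112.7  26.8] [ 0.136 -1.298  0.03 ]
brass [130  26   6   7  16] [132.4  29.2] [ 0.093 
[... 1452 characters left out ...]
 [[ 0.575 -0.032  0.027]]
side [204 199  13  10  95] [209.8 203.6] [ 0.725 -0.032  0.034] [[0.656 0.136 0.185]]
side [207 210  12  11  82] [213.3 215.8] [0.697 0.02  0.034] [[0.647 0.144 0.152]]
side [306 249  20  15 206] [315.3 256. ] [0.38  0.117 0.034] [[0.38  0.113 0.03 ]]
side [264 283  21  16 198] [274.2 290.5] [0.467 0.251 0.034] [[0.467 0.251 0.034]]
side [216 284  21  16 197] [226.3 291.2] [0.582 0.278 0.034] [[0.581 0.28  0.037]]
brass [370  74   2   8  11] [370.5  77.5] [ 0.206 -1.228  0.03 ]
brass [368  75  18  22  82] [375.7  87.2] [ 0.183 -1.097  0.03 ]
brass [344  90  23   6  43] [354.9  92.7] [ 0.289 -1.001  0.03 ]
brass [239 306  13  15 138] [245.5 312.7] [0.522 0.325 0.03 ]
```

View pics/s2.png

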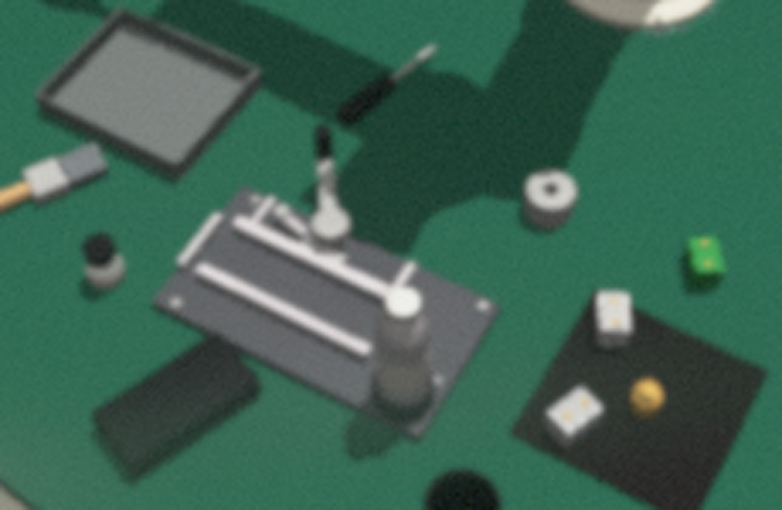

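View pics/d2.png

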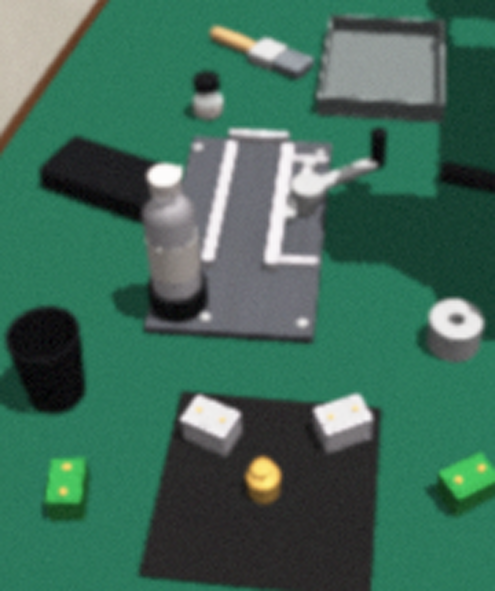

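Crops: the two housings on the pad are confirmed, the lever is open with its post at side pixel ≈(288,194), and the cap is at side ≈(210,204). The fixture is nearly aligned with the world axes. I'll move the wrist camera over the fixture to measure accurately.

send_rows(steps=[[[0,0,0,0.0384,-0.0316,-0.0088,0],[0,0,0,0.0384,-0.0316,-0.0088,0],[0,0,0,0.0384,-0.0316,-0.0088,0],[0,0,0,0.0384,-0.0316,-0.0088,0],[0,0,0,0.0384,-0.0316,-0.0088,0],[0,0,0,0.0384,-0.0316,-0.0088,0],[0,0,0,0.0384,-0.0316,-0.0088,0],[0,0,0,0.0384,-0.0316,-0.0088,0],[0,0,0,0.0384,-0.0316,-0.0088,0],[0,0,0,0.0384,-0.0316,-0.0088,0],[0,0,0,0.0384,-0.0316,-0.0088,0],[0,0,0,0.0384,-0.0316,-0.0088,0]]])

```text
clock: 1.75
position: [0.5012, 0.0021, 0.3205]
tool_rot: [180.0, -0.0, 23.1]
wrist_force: [-0.3, 0.2, -0.3]
finger_gap: 0.999
grip_force: 0.0
```

send_rows(steps=[[[0,0,-0.18,0,0,0,0],[0,0,-0.18,0,0,0,0],[0,0,-0.18,0,0,0,0],[0,0,-0.18,0,0,0,0],[0,0,-0.18,0,0,0,0],[0,0,-0.18,0,0,0,0],[0,0,-0.18,0,0,0,0],[0,0,-0.18,0,0,0,0]]])

```text
clock: 2.75
position: [0.5006, 0.0005, 0.3201]
tool_rot: [-180.0, -0.0, 105.9]
wrist_force: [-0.6, 1.0, -0.5]
finger_gap: 0.999
grip_force: 0.0
```

send_rows(steps=[[[0,0,-0.18,0,0,0,0],[0,0,-0.18,0,0,0,0],[0,0,-0.18,0,0,0,0],[0,0,-0.18,0,0,0,0],[0,0,-0.18,0,0,0,0],[0,0,-0.18,0,0,0,0],[0,0,-0.18,0,0,0,0],[0,0,-0.04,0,0,0,0],[0,0,0,0,0,0,0]]])

```text
clock: 3.88
position: [0.5006, 0.0005, 0.3201]
tool_rot: [180.0, -0.0, -180.0]
wrist_force: [-0.4, -0.3, -0.3]
finger_gap: 0.999
grip_force: 0.0
```

Run:
```python
from h import *
w=cap("wrist"); np.savez("w2.npz",**{k:w[k] for k in("img","depth","K","R","t","D","o")})
print(w["o"],w["R"][2])
cv2.imwrite("pics/w2.png",cv2.resize(cv2.cvtColor(w["img"],cv2.COLOR_RGB2BGR),None,fx=1.5,fy=1.5,interpolation=cv2.INTER_CUBIC))
```

```text
[0.41618416 0.00120582 0.49003233] [ 2.94987731e-01 -1.15662981e-04 -9.55501034e-01]
```

View pics/w2.png

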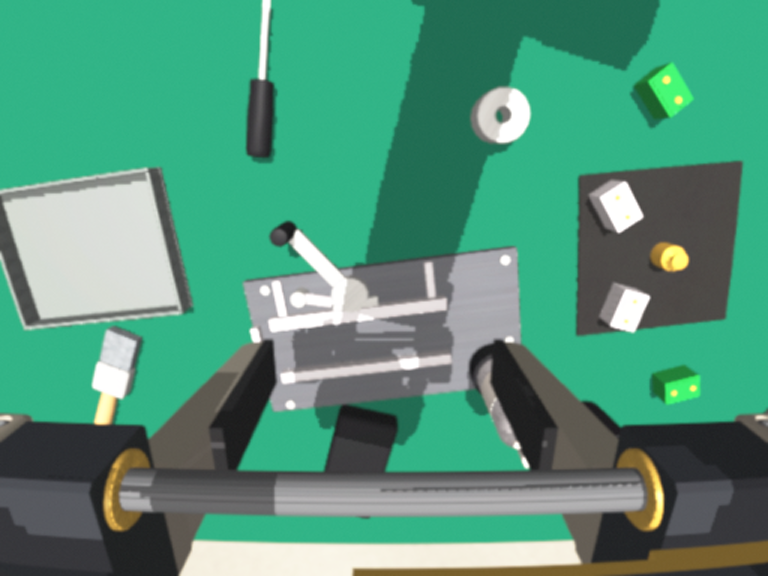

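The wrist picture (1.5x) shows the plate corners at (246,281), (517,247) and (275,410). The jaw runs (270,326)-(446,304), the fence (283,377)-(450,358) and the lever post top is at (287,230). Tray rim corners are (0,190), (157,168), (188,313) and (27,328). The housing lids are near (618,200) and (628,302), with the weight at (670,257).

Run:
```python
from h import *
from scipy.optimize import least_squares
w=dict(np.load("w2.npz"))
P=onz(w,np.array([[246,281],[517,247],[275,410]])/1.5,.012)[:,:2]
print("plate\n",P.round(4),np.linalg.norm(P[1]-P[0]),np.linalg.norm(P[2]-P[0]))
L=np.array([[-.09,-.125],[-.09,.185],[.08,-.125]])
T=lambda p,q:np.array([[np.cos(p[2]),-np.sin(p[2])],[np.sin(p[2]),np.cos(p[2])]])@q+p[:2]
s=least_squares(lambda p:np.ravel([T(p,l)-m for l,m in zip(L,P)]),[.6,0,0])
print("fix",s.x[:2].round(4),np.degrees(s.x[2]),s.fun.round(4))
def inv(q):
    R=np.array([[np.cos(s.x[2]),-np.sin(s.x[2])],[np.sin(s.x[2]),np.cos(s.x[2])]]); return (np.asarray(q)-s.x[:2])@R
B=onz(w,np.array([[270,326],[446,304],[283,377],[450,358]])/1.5,.026)[:,:2]; print("bars local",inv(B).round(4))
po=onz(w,np.array([[287,230]])/1.5,.087)[:,:2];print("post",po,inv(po),"expect",T(s.x,np.array([-.068+.095*np.cos(np.radians(215)),.095*np.sin(np.radians(215))])))
t=onz(w,np.array([[0,190],[157,168],[188,313],[27,328]])/1.5,.03);print("tray",t.round(3)[:,:2],t.mean(0))
hsv=cv2.cvtColor(w["img"],cv2.COLOR_RGB2HSV)
X=xyz(w)
m=((X[...,2]>.030)&(X[...,2]<.04)&(X[...,1]>.17)&(X[...,0]<.64)&(hsv[...,1]<60)).astype(np.uint8)
k,l,st,ce=cv2.connectedComponentsWithStats(m)
for i in range(1,k):
    if st[i,4]<60: continue
    c=max(cv2.findContours((l==i).astype(np.uint8),0,1)[0],key=cv2.contourArea).reshape(-1,2)
    q=onz(w,c,.034)[:,:2].astype(np.float32); r=cv2.minAreaRect(q); print(st[i],ce[i],r,"medz",np.median(X[l==i][:,2]), "poly",onz(w,cv2.boxPoints(cv2.minAreaRect(c.astype(np.float32))),.034)[:,:2].round(3).tolist())
y=(hsv[...,0]>15)&(hsv[...,0]<32)&(hsv[...,1]>90)&(hsv[...,2]>120)
k,l,st,ce=cv2.connectedComponentsWithStats(y.astype(np.uint8))
for i in range(1,k):
    if st[i,4]>3 and ce[i][0]>380 and ce[i][1]<270: print("brass",st[i,4],ce[i],onz(w,[ce[i]],.034)[0].round(4))
a=cap("scene");b=cap("side")
# post & cap by two views
def tri(pa,ca,pb,cb):
    ra,rb=rays(ca,[pa])[0],rays(cb,[pb])[0]; M=np.c_[ra,-rb]; u=np.linalg.lstsq(M,cb["o"]-ca["o"],rcond=None)[0]; A=ca["o"]+ra*u[0];Bq=cb["o"]+rb*u[1]; return (A+Bq)/2,np.linalg.norm(A-Bq)
print("cap2v",tri((150+402/3.4,125+296/3.4),a,(150+165/2.75,140+172/2.75),b))
print("post2v",tri((287/1.5,230/1.5),w,(150+379/2.75,140+132/2.75),b))
print("housing2v",tri((330.3,216.0),a,(274.2,290.5),b),tri((318.6,245.4),a,(226.3,291.2),b))
print("expected cap",T(s.x,np.array([.05,.15])))
```

```text
plate
 [[ 0.5531 -0.1529]
 [ 0.5142  0.149 ]
 [ 0.7196 -0.1326]] 0.3044036485056923 0.16774868894965525
fix [ 0.6259 -0.0198] 7.307529717622297 [-0.0005 -0.0023 -0.0011  0.0033  0.0016 -0.001 ]
bars local [[-0.0374 -0.1022]
 [-0.0384  0.0965]
 [ 0.0276 -0.1002]
 [ 0.0278  0.0956]]
post [[ 0.48307757 -0.0864648 ]] [[-0.15018109 -0.04798108]] expect [ 0.48823166 -0.09236584]
tray [[ 0.445 -0.411]
 [ 0.428 -0.23 ]
 [ 0.585 -0.216]
 [ 0.605 -0.417]] [ 0.51567785 -0.31854278  0.03      ]
[400 121  29  34 539] [413.42857143 137.82931354] ((0.4664199650287628, 0.24759912490844727), (0.04555070772767067, 0.031521692872047424), 34.670169830322266) medz 0.0341539591300038 poly [[0.455, 0.221], [0.44, 0.248], [0.478, 0.275], [0.494, 0.247]]
[407 193  26  28 431] [419.07888631 206.25058005] ((0.5801622271537781, 0.27500972151756287), (0.03297489136457443, 0.04339643195271492), 74.80396270751953) medz 0.03388894069525211 poly [[0.595, 0.253], [0.551, 0.266], [0.565, 0.296], [0.609, 0.283]]
brass 13 [443.76923077  52.76923077] [0.3409 0.2782 0.034 ]
brass 13 [451.61538462  66.38461538] [0.3594 0.2934 0.034 ]
brass 397 [446.38790932 170.88916877] [0.5188 0.312  0.034 ]
brass 5 [461.8 258.4] [0.6801 0.3749 0.034 ]
brass 6 [449.  261.5] [0.6858 0.3512 0.034 ]
cap2v (array([0.65698907, 0.13147475, 0.1842425 ]), np.float64(0.0006213549841424882))
post2v (array([ 0.48541855, -0.08544368,  0.09239255]), np.float64(0.006385115192984067))
housing2v (array([0.46732724, 0.2492693 , 0.03189846]), np.float64(0.000402593932932757)) (array([0.58266176, 0.2765149 , 0.0308294 ]), np.float64(0.001384084226826195))
expected cap [0.65645054 0.13537025]
```

send_rows(steps=[[[0,0,0,0.0068,0.0496,0.02,0.3],[0,0,0,0.0068,0.0496,0.02,0.3],[0,0,0,0.0068,0.0496,0.02,0.3],[0,0,0,0.0068,0.0496,0.02,0.3],[0,0,0,0.0068,0.0496,0.02,0.3],[0,0,-0.15,0,0,0,0.3],[0,0,-0.15,0,0,0,0.3],[0,0,-0.15,0,0,0,0.3],[0,0,-0.152,0,0,0,0.3],[0,0,0,0,0,0,0.3]]])

```text
clock: 5.28
position: [0.4663, 0.2485, 0.2202]
tool_rot: [180.0, 0.0, -145.6]
wrist_force: [0.2, -0.9, -0.0]
finger_gap: 0.704
grip_force: 0.0
```

```bash
cat >> h.py <<'E'
def lids(w,x0=.38,x1=.66,y0=.15,y1=.45,z0=.029,z1=.04):
    hsv=cv2.cvtColor(w["img"],cv2.COLOR_RGB2HSV); X=xyz(w)
    m=((X[...,2]>z0)&(X[...,2]<z1)&(X[...,1]>y0)&(X[...,1]<y1)&(X[...,0]>x0)&(X[...,0]<x1)&((hsv[...,1]<60)|((hsv[...,0]<35)&(hsv[...,1]<150)))).astype(np.uint8)
    k,l,st,ce=cv2.connectedComponentsWithStats(m)
    for i in range(1,k):
        if st[i,4]<150: continue
        c=max(cv2.findContours((l==i).astype(np.uint8),0,1)[0],key=cv2.contourArea).reshape(-1,2)
        z=np.median(X[l==i][:,2]); r=cv2.minAreaRect(onz(w,c,z)[:,:2].astype(np.float32))
        a=r[2] if r[1][0]>r[1][1] else r[2]+90
        print("lid",np.round(r[0],4),np.round(r[1],4),"long",round(a%180,1),"z",round(float(z),4))
def tool(tx,ty):
    s=status.read_state(); y=np.radians(s["tool_rot"][2]); d=np.array([tx,ty])-s["position"][:2]
    print("at",s["position"].round(4),s["tool_rot"].round(1),"tool shift x %.4f y %.4f"%(d@[np.cos(y),np.sin(y)],d@[np.sin(y),-np.cos(y)]))
E
python3 - <<'E'
from h import *
w=cap("wrist");lids(w);tool(.4668,.2485)
w["img"];cv2.imwrite("pics/w3.png",cv2.cvtColor(w["img"],cv2.COLOR_RGB2BGR))
E
```

```text
lid [0.4657 0.2497] [0.043  0.0288] long 34.4 z 0.0343
lid [0.5796 0.2768] [0.031  0.0451] long 165.5 z 0.0341
at [0.4663 0.2485 0.2202] [ 180.    -0.  -145.6] tool shift x -0.0004 y -0.0002
```

send_rows(steps=[[[0,0,0,0,0,0.05,0.3],[0,0,0,0,-0.001,0.05,0.3],[0,0,0,0,0,0.05,0.3],[0,0,0,0,0,0.04,0.3],[0,0,0,0,0,0.022,0.3],[0,0,0,0,0,0,0.3],[0,0,0,0,0,0,1],[0,0,0,0,0,0,1],[0,0,0,0,0,0,1],[0,0,0,0,0,0,1]]])

```text
clock: 6.58
position: [0.4671, 0.2478, 0.0086]
tool_rot: [-180.0, 0.0, -145.5]
wrist_force: [-0.5, 0.7, 1.4]
finger_gap: 0.325
grip_force: 30.0
```

send_rows(steps=[[[0,0,0,0,0,-0.03,1],[0,0,0,0,0,-0.05,1],[0,0,0,0,0,-0.05,1],[0,0,0,0,0,-0.05,1],[0,0,0,0,0,-0.05,1],[0,0,0,0,0,-0.05,1],[0,0,0.16,0,0,0,1],[0,0,0.16,0,0,0,1],[0,0,0.154,0,0,0,1]]])

```text
clock: 7.7
position: [0.4667, 0.2476, 0.2881]
tool_rot: [-180.0, -0.0, -172.9]
wrist_force: [1.2, 0.1, -0.8]
finger_gap: 0.321
grip_force: 30.0
```

send_rows(steps=[[[0,0,0,0,-0.0467,0.005,1],[0,0,0,0,-0.0467,0.005,1],[0,0,0,0,-0.0467,0.01,1],[0,0,0,0,-0.0467,0.01,1],[0,0,0,0,-0.0467,0.01,1],[0,0,0,0,-0.0467,0.01,1],[0,0,0,0,0,0,1]]])

```text
clock: 8.57
position: [0.5024, -0.0326, 0.237]
tool_rot: [180.0, -0.1, -172.9]
wrist_force: [0.6, -0.2, -0.2]
finger_gap: 0.324
grip_force: 30.0
```

Run:
```python
from h import *
w=cap("wrist"); np.savez("w4.npz",**{k:w[k] for k in("img","depth","K","R","t","D","o")})
cv2.imwrite("pics/w4.png",cv2.resize(cv2.cvtColor(w["img"],cv2.COLOR_RGB2BGR),None,fx=1.5,fy=1.5,interpolation=cv2.INTER_CUBIC))
tool(.6,0)
```

```text
at [ 0.5026 -0.031   0.2376] [ 1.799e+02 -1.000e-01 -1.728e+02] tool shift x -0.1006 y 0.0185
```

View pics/w4.png

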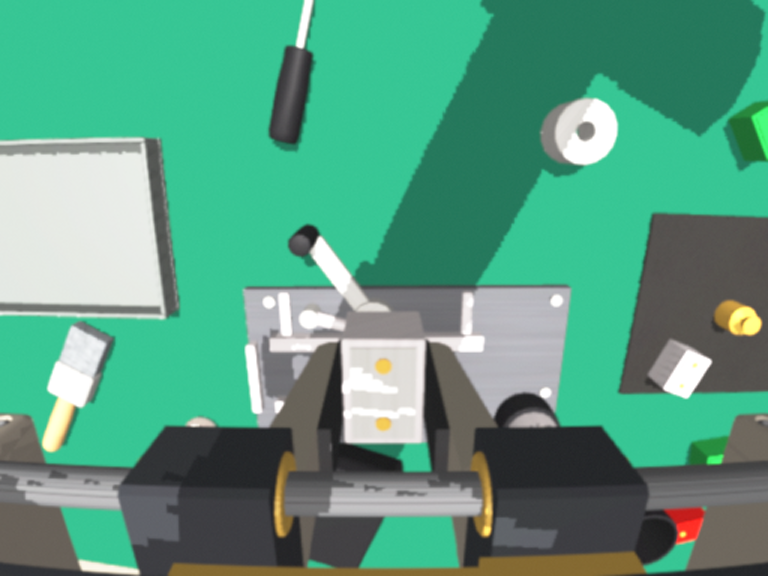

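Wrist view (1.5x): the fixture lies square to the tool. The plate's near corners are (245,287) and (569,286), and the jaw ends are (270,345) and (484,344). The post top is about (300,243), and the housing is held straight in the fingers.

Run:
```python
from h import *
w=dict(np.load("w4.npz")); w2=dict(np.load("w2.npz"))
P=onz(w,np.array([[245,287],[569,286]])/1.5,.012)[:,:2]; J=onz(w,np.array([[270,345],[484,344]])/1.5,.026)[:,:2]
d=P[1]-P[0]; print("plate",P.round(4),np.linalg.norm(d),"yaw",np.degrees(np.arctan2(-d[0],d[1])))
dj=J[1]-J[0]; print("jaw",J.round(4),np.linalg.norm(dj),"yaw",np.degrees(np.arctan2(-dj[0],dj[1])))
f=np.radians(7.3);R=np.array([[np.cos(f),-np.sin(f)],[np.sin(f),np.cos(f)]])
mid=P.mean(0); print("origin from plate",mid-R@[-.09,.03],"from jaw",J.mean(0)-R@[-.039,0])
print("from cap",np.array([.657,.1315])-R@[.05,.15])
for q,px in ((w,[300,243]),(w2,[281,235])):
  p=onz(q,np.array([px])/1.5,.087)[0]; print("post",p,"origin",p[:2]-R@[-.1458,-.0545])
ra,rb=rays(w,np.array([[300,243]])/1.5)[0],rays(w2,np.array([[281,235]])/1.5)[0]
u=np.linalg.lstsq(np.c_[ra,-rb],w2["o"]-w["o"],rcond=None)[0];print("post two-view",w["o"]+ra*u[0],w2["o"]+rb*u[1])
X=xyz(w)
for n,(u,v) in {"plate":(520,310),"jaw":(300,344),"lever boss":(378,306),"tray":(80,225),"pad":(680,250)}.items(): print(n,X[int(v/1.5),int(u/1.5)].round(4))
t=onz(w,np.array([[148,140],[176,318]])/1.5,.03); print("tray +y corners",t.round(4))
```

```text
plate [[ 0.5521 -0.1553]
 [ 0.5136  0.146 ]] 0.3037556598832786 yaw 7.274877445457087
jaw [[ 0.6015 -0.126 ]
 [ 0.5757  0.0729]] 0.20059415754475127 yaw 7.388316920282424
origin from plate [ 0.62594387 -0.02295835] from jaw [ 0.6272435  -0.02158974]
from cap [ 0.62646497 -0.0236374 ]
post [ 0.48808352 -0.09463566  0.087     ] origin [ 0.62577671 -0.02205139]
post [ 0.48767835 -0.09229171  0.087     ] origin [ 0.62537154 -0.01970745]
post two-view [ 0.49303422 -0.09838279  0.06405575] [ 0.49181487 -0.0977013   0.06368135]
plate [0.5418 0.1034 0.0124]
jaw [ 0.5959 -0.0979  0.0269]
lever boss [ 0.5422 -0.0309  0.0499]
tray [ 0.5133 -0.3184  0.0036]
pad [0.4659 0.2494 0.004 ]
tray +y corners [[ 0.4289 -0.2364  0.03  ]
 [ 0.5839 -0.2133  0.03  ]]
```

send_rows(steps=[[[0,0,0,-0.04,-0.0223,0,1],[0,0,0,-0.04,-0.0223,0,1],[0,0,0,-0.0395,-0.0223,0,1],[0,0,0,0,0,0.05,1],[0,0,0,0,0,0.05,1],[0,0,0,0,0,0.05,1],[0,0,0,0,0,0.035,1],[0,0,0,0,0,0,1]]])

```text
clock: 9.62
position: [0.6275, -0.0788, 0.05]
tool_rot: [179.8, -0.4, -172.5]
wrist_force: [0.1, -0.4, -0.3]
finger_gap: 0.323
grip_force: 30.0
```

Run:
```python
from h import *
w=cap("wrist");tool(.6297,-.0825)
b=cap("side")
cv2.imwrite("pics/w5.png",cv2.cvtColor(np.hstack([w["img"][100:340,100:420],cv2.resize(b["img"][130:290,170:330],(240,240))]),cv2.COLOR_RGB2BGR))
```

```text
at [ 0.6296 -0.0797  0.0529] [ 1.799e+02 -1.000e-01 -1.725e+02] tool shift x 0.0003 y -0.0028
```

View pics/w5.png

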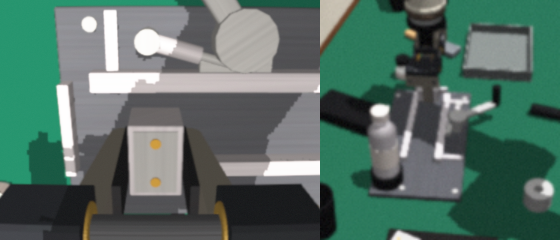

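Run:
```python
from h import *
w=cap("wrist"); f=np.radians(7.3);R=np.array([[np.cos(f),-np.sin(f)],[np.sin(f),np.cos(f)]]);o=np.array([.626,-.0225])
print(((onz(w,[[229,222],[281,222],[229,295],[283,295]],.0783)[:,:2]-o)@R).round(4))
print("jaw near/far edge, fence near edge",((onz(w,[[250,172],[250,190],[350,261],[400,172],[400,190]],.026)[:,:2]-o)@R).round(4))
tool(.6297,-.0825)
```

```text
[[-0.0254 -0.0714]
 [-0.0255 -0.0437]
 [ 0.0208 -0.0726]
 [ 0.0207 -0.0411]]
jaw near/far edge, fence near edge [[-0.0406 -0.061 ]
 [-0.0277 -0.0611]
 [ 0.0288  0.0152]
 [-0.0411  0.0437]
 [-0.0279  0.0456]]
at [ 0.6319 -0.0809  0.0557] [-179.9    0.2 -172.5] tool shift x 0.0024 y -0.0013
```

send_rows(steps=[[[0,0,0,0,0,0,1],[0,0,0,0,0,0,1],[0,0,0,0,0,0,1],[0,0,0,0,0,0,1]]])

```text
clock: 10.28
position: [0.6302, -0.0812, 0.0533]
tool_rot: [-180.0, 0.0, -172.6]
wrist_force: [0.4, 0.3, -0.7]
finger_gap: 0.326
grip_force: 30.0
```

Run:
```python
from h import *
w=cap("wrist"); f=np.radians(7.3);R=np.array([[np.cos(f),-np.sin(f)],[np.sin(f),np.cos(f)]]);o=np.array([.626,-.0225])
tool(.6297,-.0825); print(w["o"])
g=cv2.cvtColor(w["img"],cv2.COLOR_RGB2GRAY)
for u in (210,240,380,400): print(u,g[164:200,u].tolist())
print(g[250:285,370].tolist())
v=np.array([[240,r] for r in (170,175,180,185,190,195)]); print(np.c_[v[:,1],((onz(w,v,.026)[:,:2]-o)@R).round(4)])
save(w,"w6.png"); X=xyz(w); 
for r in range(166,200,2): print(r,((X[r,240,:2]-o)@R).round(4),X[r,240,2].round(4))
```

```text
at [ 0.6301 -0.0812  0.0532] [ 180.    -0.  -172.6] tool shift x 0.0006 y -0.0012
[ 0.54643005 -0.09133755  0.22325317]
210 [204, 195, 173, 165, 219, 253, 255, 255, 254, 255, 255, 255, 255, 255, 255, 255, 255, 255, 255, 255, 255, 255, 254, 249, 179, 147, 152, 150, 151, 152, 156, 157, 155, 155, 154, 151]
240 [153, 148, 150, 155, 209, 252, 255, 255, 255, 255, 255, 255, 253, 234, 210, 208, 210, 212, 213, 210, 210, 209, 203, 174, 115, 91, 92, 91, 91, 92, 92, 94, 93, 93, 92, 92]
380 [93, 102, 107, 112, 136, 173, 191, 197, 200, 203, 205, 202, 204, 207, 209, 209, 206, 205, 203, 202, 201, 200, 198, 185, 125, 91, 88, 87, 86, 86, 88, 88, 87, 87, 87, 86]
400 [95, 103, 106, 113, 135, 169, 190, 195, 200, 204, 203, 203, 205, 207, 209, 207, 205, 204, 202, 201, 201, 200, 199, 185, 124, 90, 92, 99, 103, 112, 131, 140, 140, 141, 142, 142]
[151, 153, 152, 141, 121, 112, 130, 174, 197, 205, 236, 253, 254, 254, 254, 254, 254, 254, 254, 249, 215, 160, 147, 147, 146, 146, 146, 145, 144, 145, 146, 147, 147, 137, 92]
[[ 1.70e+02 -4.33e-02 -6.84e-02]
 [ 1.75e+02 -3.98e-02 -6.85e-02]
 [ 1.80e+02 -3.63e-02 -6.85e-02]
 [ 1.85e+02 -3.27e-02 -6.86e-02]
 [ 1.90e+02 -2.91e-02 -6.86e-02]
 [ 1.95e+02 -2.55e-02 -6.87e-02]]
166 [-0.0445 -0.0688] 0.0181
168 [-0.0446 -0.0684] 0.0255
170 [-0.0434 -0.0684] 0.0261
172 [-0.042  -0.0684] 0.0264
174 [-0.0406 -0.0685] 0.0262
176 [-0.039  -0.0685] 0.0256
178 [-0.0376 -0.0685] 0.0256
180 [-0.0362 -0.0686] 0.0257
182 [-0.0347 -0.0686] 0.0253
184 [-0.0337 -0.0685] 0.027
186 [-0.0319 -0.0686] 0.0255
188 [-0.0264 -0.0694] 0.0117
190 [-0.0247 -0.0694] 0.0111
192 [-0.0237 -0.0694] 0.0129
194 [-0.0216 -0.0695] 0.0111
196 [-0.0203 -0.0694] 0.0121
198 [-0.0183 -0.0695] 0.0106
```

send_rows(steps=[[[0,0,0,0,0,0.015,1],[0,0,0,0,0,0.012,1],[0,0,0,0,0,0.0085,1],[0,0,0,0,0,0,1],[0,0,0,0,0,0,1]]])

```text
clock: 10.95
position: [0.63, -0.0812, 0.0173]
tool_rot: [180.0, -0.0, -172.6]
wrist_force: [1.1, 0.9, -1.4]
finger_gap: 0.329
grip_force: 30.0
```

send_rows(steps=[[[0,0,0,0,0,0,0.45],[0,0,0,0,0,0,0.45],[0,0,0,0,0,-0.04,0.45],[0,0,0,0,0,-0.05,0.45],[0,0,0,0,0,-0.05,0.45],[0,0,0,0,0,-0.055,0.45],[0,0,0,0,0,-0.055,0.45]]])

```text
clock: 11.82
position: [0.6299, -0.0811, 0.2696]
tool_rot: [-180.0, 0.0, -172.6]
wrist_force: [-0.2, 0.0, -0.2]
finger_gap: 0.551
grip_force: 0.0
```

send_rows(steps=[[[0,0,0,0.0005,0.0516,0,0.3],[0,0,0,0.0005,0.0516,0,0.3],[0,0,0,0.0005,0.0516,0,0.3],[0,0,0,0.0005,0.0516,0,0.3],[0,0,0,0.0005,0.0516,0,0.3],[0,0,0,0.0005,0.0516,0,0.3],[0,0,0,0.0005,0.0516,0,0.3],[0,0,0.13,0,0,0.0,0.3],[0,0,0.13,0,0,0.0,0.3],[0,0,0.131,0,0,0.04,0.3],[0,0,0,0,0,0,0.3],[0,0,0,0,0,0,0.3]]])

```text
clock: 13.32
position: [0.5805, 0.2766, 0.2289]
tool_rot: [180.0, 0.1, 165.1]
wrist_force: [0.3, 0.4, 0.4]
finger_gap: 0.7
grip_force: 0.0
```

Run:
```python
from h import *
w=cap("wrist");lids(w);tool(.580,.2765)
print("fixture:");s=cap("side");lids(s,.5,.75,-.15,.1,.036,.048)
save(w,"w7.png")
```

```text
lid [0.522  0.3218] [0.0178 0.0157] long 12.8 z 0.0381
lid [0.5812 0.2775] [0.0295 0.044 ] long 165.1 z 0.0343
at [0.5809 0.2767 0.2295] [1.799e+02 1.000e-01 1.651e+02] tool shift x 0.0008 y -0.0005
fixture:
```

send_rows(steps=[[[0,0,0,0,0,0.05,0.3],[0,0,0,0,0.0005,0.05,0.3],[0,0,0,0,0,0.05,0.3],[0,0,0,0,0,0.045,0.3],[0,0,0,0,0,0.026,0.3],[0,0,0,0,0,0,0.3],[0,0,0,0,0,0,1],[0,0,0,0,0,0,1],[0,0,0,0,0,0,1],[0,0,0,0,0,0,1]]])

```text
clock: 14.68
position: [0.5804, 0.2771, 0.007]
tool_rot: [180.0, 0.0, 165.0]
wrist_force: [-0.2, -0.0, 0.8]
finger_gap: 0.323
grip_force: 30.0
```

send_rows(steps=[[[0,0,0,0,0,-0.03,1],[0,0,0,0,0,-0.05,1],[0,0,0,0,0,-0.05,1],[0,0,0,0,0,-0.05,1],[0,0,0,0,0,-0.05,1],[0,0,0,0,0,-0.05,1],[0,0,-0.13,0,0,0,1],[0,0,-0.13,0,0,0,1],[0,0,-0.131,0,0,0,1],[0,0,0,0,0,0,1]]])

```text
clock: 15.92
position: [0.58, 0.277, 0.2863]
tool_rot: [-180.0, -0.0, -172.7]
wrist_force: [0.7, -0.9, -0.7]
finger_gap: 0.323
grip_force: 30.0
```

send_rows(steps=[[[0,0,0,-0.0007,-0.0505,0,1],[0,0,0,-0.0007,-0.0505,0,1],[0,0,0,-0.0007,-0.0505,0,1],[0,0,0,-0.0007,-0.0505,0,1],[0,0,0,-0.0007,-0.0505,0,1],[0,0,0,-0.0006,-0.0503,0,1],[0,0,0,0,0,0.05,1],[0,0,0,0,0,0.05,1],[0,0,0,0,0,0.05,1],[0,0,0,0,0,0,1],[0,0,0,0,0,0,1]]])

```text
clock: 17.3
position: [0.6246, -0.0229, 0.139]
tool_rot: [-179.9, 0.2, -172.7]
wrist_force: [0.3, -1.3, 0.3]
finger_gap: 0.326
grip_force: 30.0
```

Run:
```python
from h import *
w=cap("wrist");tool(.6225,-.0228);save(w,"w8.png");lids(w,.5,.72,-.15,.1,.036,.05)
```

```text
at [ 0.6253 -0.0231  0.1399] [-179.9    0.3 -172.6] tool shift x 0.0027 y 0.0006
lid [ 0.5316 -0.0514] [0.1018 0.0377] long 34.7 z 0.047
lid [ 0.6289 -0.0797] [0.0445 0.0309] long 7.4 z 0.0422
```

View pics/w8.png

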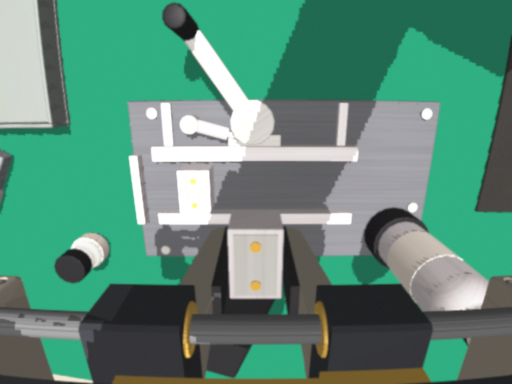

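The picture shows housing 1 lying square in the channel at (195,192), with the second housing held above at (255,265).

send_rows(steps=[[[0,0,0,0.001,0.0,0.04,1],[0,0,0,0,0,0.04,1],[0,0,0,0,0,0,1],[0,0,0,0,0,0,1],[0,0,0,0,0,0,1],[0,0,0,0,0,0,1]]])

```text
clock: 18.1
position: [0.6235, -0.0231, 0.0585]
tool_rot: [-179.9, 0.2, -172.6]
wrist_force: [-0.0, -0.2, -0.8]
finger_gap: 0.326
grip_force: 30.0
```

send_rows(steps=[[[0,0,0,0.001,0,0.018,1],[0,0,0,0,0,0.014,1],[0,0,0,0,0,0.009,1],[0,0,0,0,0,0,1],[0,0,0,0,0,0,1]]])

```text
clock: 18.73
position: [0.6211, -0.0229, 0.0151]
tool_rot: [180.0, -0.0, -172.6]
wrist_force: [-0.4, 0.1, -0.1]
finger_gap: 0.325
grip_force: 30.0
```

send_rows(steps=[[[0,0,0,0,0,0,0.42],[0,0,0,0,0,0,0.42],[0,0,0,0,0,-0.04,0.42],[0,0,0,0,0,-0.055,0.42],[0,0,0,0,0,-0.055,0.42],[0,0,0,0.0467,-0.0181,0,0.6],[0,0,0,0.0467,-0.0181,0,0.6],[0,0,0,0.0467,-0.0181,0,0.6],[0,0,-0.1523,0,0,0,0.6],[0,0,-0.1523,0,0,0,0.6],[0,0,-0.1523,0,0,0,0.6],[0,0,-0.1523,0,0,0,0.6]]])

```text
clock: 20.23
position: [0.4895, -0.0949, 0.1659]
tool_rot: [-180.0, 0.0, -137.4]
wrist_force: [0.1, 0.4, 0.5]
finger_gap: 0.399
grip_force: 0.0
```

send_rows(steps=[[[0,0,0,0,0,0,0.6],[0,0,0,0,0,0,0.6],[0,0,0,0,0,0,0.6]]])

```text
clock: 20.6
position: [0.4894, -0.0948, 0.1657]
tool_rot: [-180.0, 0.0, -137.8]
wrist_force: [-0.3, 0.0, 0.4]
finger_gap: 0.398
grip_force: 0.0
```

Run:
```python
from h import *
w=cap("wrist");tool(.4893,-.0948)
cv2.imwrite("pics/w9.png",cv2.cvtColor(w["img"],cv2.COLOR_RGB2BGR))
hsv=cv2.cvtColor(w["img"],cv2.COLOR_RGB2HSV);X=xyz(w)
m=(X[...,2]>.075)&(X[...,2]<.093)&(np.hypot(X[...,0]-.489,X[...,1]+.095)<.04)&(hsv[...,2]<110)
print(m.sum(),X[m].mean(0),np.median(X[m][:,2]), X[m].min(0),X[m].max(0))
lids(w,.55,.72,-.15,.1,.036,.05)
```

```text
at [ 0.4894 -0.0948  0.1657] [-180.     0.  -137.8] tool shift x 0.0001 y 0.0001
325 [ 0.48844554 -0.09686303  0.08517849] 0.08618886168859585 [ 0.48105166 -0.1042831   0.0751082 ] [ 0.49758969 -0.08690617  0.08839937]
lid [ 0.5623 -0.0361] [0.0408 0.0267] long 85.1 z 0.0493
lid [ 0.6164 -0.0238] [0.0416 0.0312] long 8.1 z 0.0421
```

View pics/w9.png

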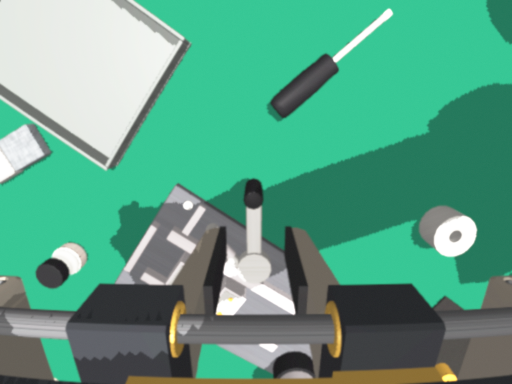

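The post is centred between the fingers at (253,195).

send_rows(steps=[[[0,0,0,0,0.0,0.04,0.6],[0,0,0,0,0,0.04,0.6],[0,0,0,0,0,0.028,0.6],[0,0,0,0,0,0,0.7],[0,0,0,0,0,0,0.7],[0,0,0,0,0,0,0.7]]])

```text
clock: 21.4
position: [0.4907, -0.0954, 0.0594]
tool_rot: [-179.8, 0.1, -137.7]
wrist_force: [0.7, 0.3, 0.4]
finger_gap: 0.298
grip_force: 0.0
```

send_rows(steps=[[[0,0,0.12,-0.0007,0.0114,0,0.7],[0,0,0.12,-0.0007,0.0114,0,0.7],[0,0,0.12,-0.0007,0.0114,0,0.7],[0,0,0.12,-0.0007,0.0114,0,0.7]]])

```text
clock: 21.9
position: [0.47, -0.057, 0.0597]
tool_rot: [-179.7, 0.2, -165.4]
wrist_force: [3.0, -5.1, -1.8]
finger_gap: 0.304
grip_force: 3.3
```

send_rows(steps=[[[0,0,0.12,-0.0007,0.0114,0,0.7],[0,0,0.12,-0.0007,0.0114,0,0.7],[0,0,0.12,-0.0007,0.0114,0,0.7],[0,0,0.12,-0.0007,0.0114,0,0.7]]])

```text
clock: 22.4
position: [0.4688, -0.0111, 0.0596]
tool_rot: [-179.9, 0.3, 167.1]
wrist_force: [0.1, -4.4, 1.3]
finger_gap: 0.302
grip_force: 2.2
```

send_rows(steps=[[[0,0,0.12,-0.0007,0.0114,0,0.7],[0,0,0.12,-0.0007,0.0114,0,0.7],[0,0,0.12,-0.0007,0.0114,0,0.7],[0,0,0.12,-0.0007,0.0114,0,0.7]]])

```text
clock: 22.9
position: [0.4886, 0.0307, 0.0592]
tool_rot: [179.9, 0.2, 139.6]
wrist_force: [-0.0, -1.1, 0.2]
finger_gap: 0.3
grip_force: 0.1
```

send_rows(steps=[[[0,0,0.12,-0.0007,0.0114,0,0.7],[0,0,0.12,-0.0007,0.0114,0,0.7],[0,0,0.12,-0.0007,0.0114,0,0.7],[0,0,0.12,-0.0007,0.0114,0,0.7],[0,0,0,0,0,0,0.7],[0,0,0,0,0,0,0.7]]])

```text
clock: 23.65
position: [0.524, 0.0572, 0.0582]
tool_rot: [180.0, 0.0, 112.4]
wrist_force: [0.4, -1.2, -0.1]
finger_gap: 0.298
grip_force: 0.0
```

send_rows(steps=[[[0,0,0,0,0,-0.03,0.7],[0,0,0,0,0,-0.05,0.7],[0,0,0,0,0,-0.05,0.7],[0,0,0,0,0,-0.05,0.7],[0,0,0,0,0,-0.01,1],[0,0,0,0,0,0,1],[0,0,0,0,0,0,1]]])

```text
clock: 24.52
position: [0.5227, 0.0573, 0.2455]
tool_rot: [-179.8, -0.1, 112.3]
wrist_force: [-0.1, 0.0, 0.1]
finger_gap: 0.01
grip_force: 0.0
```

Run:
```python
from h import *
w=cap("wrist");a=cap("scene");b=cap("side")
tool(.657,.1315);X=xyz(w)
f=np.radians(7.3);R=np.array([[np.cos(f),-np.sin(f)],[np.sin(f),np.cos(f)]]);o=np.array([.627,-.0222])
for c,n in ((w,"w"),(a,"a"),(b,"b")):
  hsv=cv2.cvtColor(c["img"],cv2.COLOR_RGB2HSV);X=xyz(c);Lc=(X[...,:2]-o)@R
  m=(X[...,2]>.079)&(X[...,2]<.093)&(np.hypot(Lc[...,0]+.068,Lc[...,1])<.12)&(hsv[...,2]<110)
  if m.sum(): p=np.median(Lc[m],0); print(n,m.sum(),"post local",p,"angle",np.degrees(np.arctan2(p[1],p[0]+.068)))
  m=(abs(X[...,2]-.042)<.004)&(abs(Lc[...,0])<.03)&(abs(Lc[...,1])<.1)
  print(n,"lids local x range by group",[(np.median(Lc[m&(s)],0).round(4)) for s in (Lc[...,1]<-.03,Lc[...,1]>-.03) if (m&s).sum()>5])
A=cv2.resize(a["img"][170:260,190:300],None,fx=3.2,fy=3.2); B=cv2.resize(b["img"][170:270,190:300],None,fx=2.88,fy=2.88)
cv2.imwrite("pics/m1.png",cv2.cvtColor(np.hstack([A,B[:288]]),cv2.COLOR_RGB2BGR))
```

```text
at [0.5231 0.0574 0.246 ] [-1.798e+02 -1.000e-01  1.123e+02] tool shift x 0.0177 y 0.1521
w 177 post local [-0.09549784  0.09170004] angle 106.69226592391225
w lids local x range by group [array([ 0.0121, -0.0465]), array([-0.0009,  0.0021])]
a 26 post local [-0.08996288  0.09042459] angle 103.65199103656873
a lids local x range by group [array([ 0.0049, -0.0575]), array([0.0071, 0.0021])]
b 34 post local [-0.09478043  0.09550239] angle 105.66436663649858
b lids local x range by group [array([-0.    , -0.0525]), array([0.0005, 0.0068])]
```

View pics/m1.png

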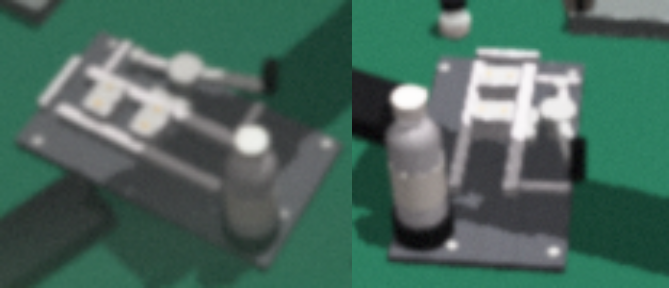

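Both views show the lever flipped, with the post near 105° at (270,75) and (578,158). Both housings sit against the fence. Next is the cap.

send_rows(steps=[[[0,0,0,0.0059,0.0507,0,1],[0,0,0,0.0059,0.0507,0,1],[0,0,0,0.0059,0.0507,0,1],[0,0,0,0,0,0.03,1],[0,0,0,0,0,0.02,1],[0,0,0,0,0,0,1],[0,0,0,0,0,0,1],[0,0,0,0,0,0,1]]])

```text
clock: 25.68
position: [0.6585, 0.1312, 0.1995]
tool_rot: [179.9, 0.1, 112.3]
wrist_force: [0.3, -0.2, -0.1]
finger_gap: 0.008
grip_force: 0.0
```

Run:
```python
from h import *
w=cap("wrist");tool(.657,.132);X=xyz(w)
m=(abs(X[...,2]-.183)<.006)&(np.hypot(X[...,0]-.657,X[...,1]-.132)<.03);print(m.sum(),X[m].mean(0) if m.any() else 0,np.median(X[m][:,2]) if m.any() else 0)
```

```text
at [0.6585 0.1313 0.1994] [1.799e+02 1.000e-01 1.123e+02] tool shift x 0.0012 y -0.0011
744 [0.65495962 0.13952129 0.18231678] 0.1826114053616703
```

send_rows(steps=[[[0,0,0,0,0,0.01,1],[0,0,0,0,0,0.006,1],[0,0,0,0,0,0.005,1],[0,0,0,0,0,0.003,1],[0,0,0,0,0,0,1]]])

```text
clock: 26.35
position: [0.6579, 0.1313, 0.1763]
tool_rot: [180.0, 0.0, 112.3]
wrist_force: [-7.0, -0.3, 13.1]
finger_gap: 0.002
grip_force: 6.3
```

send_rows(steps=[[[0,0,0,0,0,0,1],[0,0,0,0,0,0,1],[0,0,0,0,0,-0.03,1],[0,0,0,0,0,-0.03,1],[0,0,0,0,0,0,0.7],[0,0,0,0,0,0,0.7]]])

```text
clock: 27.1
position: [0.6572, 0.1314, 0.2318]
tool_rot: [-179.9, -0.1, 112.3]
wrist_force: [0.2, 0.2, 0.3]
finger_gap: 0.198
grip_force: 0.0
```

Run:
```python
from h import *
w=cap("wrist");X=xyz(w)
f=np.radians(7.3);R=np.array([[np.cos(f),-np.sin(f)],[np.sin(f),np.cos(f)]]);o=np.array([.627,-.0222])
tool(*(o+R@[-.068+.095*np.cos(np.radians(105)),.095*np.sin(np.radians(105))]))
m=(X[...,2]>.165)&(X[...,2]<.19)&(np.hypot(X[...,0]-.657,X[...,1]-.132)<.014);print(m.sum(),np.median(X[m],0) if m.any() else 0)
hsv=cv2.cvtColor(w["img"],cv2.COLOR_RGB2HSV);Lc=(X[...,:2]-o)@R
m=(X[...,2]>.079)&(X[...,2]<.093)&(np.hypot(Lc[...,0]+.068,Lc[...,1])<.12)&(hsv[...,2]<110)
if m.sum(): print("post",np.median(Lc[m],0),np.median(X[m],0))
```

```text
at [0.6569 0.1314 0.2313] [-1.798e+02 -1.000e-01  1.123e+02] tool shift x -0.0181 y -0.1517
908 [0.65696714 0.13261764 0.1828029 ]
post [-0.09381889  0.09229321] [0.52225887 0.05728493 0.08651339]
```

send_rows(steps=[[[0,0,0,-0.006,-0.0506,0,0.6],[0,0,0,-0.006,-0.0506,0,0.6],[0,0,0,-0.006,-0.0506,0,0.6],[0,0,0,0,0,0,0.6],[0,0,0,0,0,0,0.6],[0,0,0,0,0,0,0.6]]])

```text
clock: 27.9
position: [0.5252, 0.0575, 0.2336]
tool_rot: [180.0, -0.0, 112.3]
wrist_force: [-0.7, 0.6, 0.0]
finger_gap: 0.4
grip_force: 0.0
```

send_rows(steps=[[[0,0,0,0,-0.002,0.04,0.6],[0,0,0,0,0,0.05,0.6],[0,0,0,0,0,0.05,0.6],[0,0,0,0,0,0.035,0.6],[0,0,0,0,0,0,0.7],[0,0,0,0,0,0,0.7],[0,0,0,0,0,0,0.7]]])

```text
clock: 28.78
position: [0.5244, 0.0563, 0.0608]
tool_rot: [179.8, 0.1, 112.3]
wrist_force: [-0.0, 0.4, 0.0]
finger_gap: 0.301
grip_force: 0.0
```

send_rows(steps=[[[0,0,-0.12,-0.0007,-0.0114,0,0.7],[0,0,-0.12,-0.0007,-0.0114,0,0.7],[0,0,-0.12,-0.0007,-0.0114,0,0.7],[0,0,-0.12,-0.0007,-0.0114,0,0.7]]])

```text
clock: 29.28
position: [0.4881, 0.0297, 0.0608]
tool_rot: [179.8, 0.3, 140.0]
wrist_force: [1.9, 0.7, -0.8]
finger_gap: 0.301
grip_force: 1.4
```

send_rows(steps=[[[0,0,-0.12,-0.0007,-0.0114,0,0.7],[0,0,-0.12,-0.0007,-0.0114,0,0.7],[0,0,-0.12,-0.0007,-0.0114,0,0.7],[0,0,-0.12,-0.0007,-0.0114,0,0.7]]])

```text
clock: 29.78
position: [0.467, -0.0117, 0.0604]
tool_rot: [-180.0, 0.2, 167.6]
wrist_force: [1.3, -2.6, -1.8]
finger_gap: 0.299
grip_force: 1.1
```

send_rows(steps=[[[0,0,-0.12,-0.0007,-0.0114,0,0.7],[0,0,-0.12,-0.0007,-0.0114,0,0.7],[0,0,-0.12,-0.0007,-0.0114,0,0.7],[0,0,-0.12,-0.0007,-0.0114,0,0.7]]])

```text
clock: 30.28
position: [0.4684, -0.058, 0.0604]
tool_rot: [-179.8, 0.2, -165.0]
wrist_force: [2.9, -3.6, -3.2]
finger_gap: 0.3
grip_force: 2.1
```

send_rows(steps=[[[0,0,-0.12,-0.0007,-0.0114,0,0.7],[0,0,-0.12,-0.0007,-0.0114,0,0.7],[0,0,-0.12,-0.0007,-0.0114,0,0.7],[0,0,-0.12,-0.0007,-0.0114,0,0.7],[0,0,0,0,0,0,0.7],[0,0,0,0,0,0,0.65]]])

```text
clock: 31.02
position: [0.4885, -0.0957, 0.0593]
tool_rot: [-180.0, 0.0, -137.8]
wrist_force: [0.6, 0.7, -0.6]
finger_gap: 0.351
grip_force: 0.0
```

send_rows(steps=[[[0,0,0,0,0,-0.03,0.65],[0,0,0,0,0,-0.05,0.6],[0,0,0,0,0,-0.05,0.5],[0,0,0,0,0,-0.05,0.42],[0,0,0,0,0,0,0.42],[0,0,0,0,0,0,0.42]]])

```text
clock: 31.78
position: [0.4878, -0.0953, 0.238]
tool_rot: [179.9, -0.0, -137.7]
wrist_force: [-0.2, 0.3, -0.2]
finger_gap: 0.584
grip_force: 0.0
```

Run:
```python
from h import *
w=cap("wrist");X=xyz(w);save(w,"w10.png")
f=np.radians(7.3);R=np.array([[np.cos(f),-np.sin(f)],[np.sin(f),np.cos(f)]]);o=np.array([.627,-.0222])
hsv=cv2.cvtColor(w["img"],cv2.COLOR_RGB2HSV);Lc=(X[...,:2]-o)@R
m=(X[...,2]>.079)&(X[...,2]<.093)&(np.hypot(Lc[...,0]+.068,Lc[...,1])<.12)&(hsv[...,2]<110)
if m.sum(): p=np.median(Lc[m],0);print("post angle",np.degrees(np.arctan2(p[1],p[0]+.068))%360)
lids(w,.58,.72,-.15,.1,.036,.05); tool(.6293,-.08)
```

```text
post angle 215.6733447082976
lid [ 0.6254 -0.0226] [0.0461 0.0309] long 7.5 z 0.0418
at [ 0.4874 -0.0952  0.2371] [ 1.798e+02 -1.000e-01 -1.377e+02] tool shift x -0.1152 y -0.0842
```

View pics/w10.png

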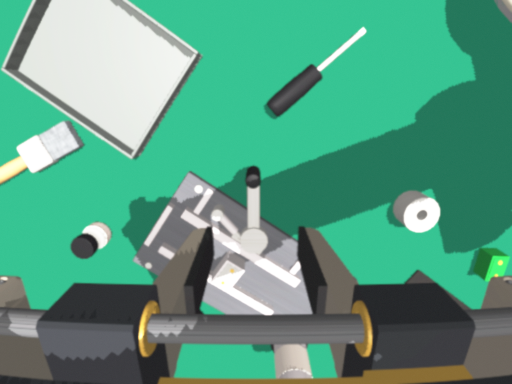

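The lever is open again, with the post at (253,178) and an angle of about 215°. The housings are still in the channel.

send_rows(steps=[[[0,0,0,-0.0503,-0.0131,0,0.5],[0,0,0,-0.0503,-0.0131,0,0.5],[0,0,0,-0.0503,-0.0131,0,0.55],[0,0,0.1523,0,0,0.02,0.55],[0,0,0.1523,0,0,0.02,0.55],[0,0,0.1523,0,0,0.02,0.55],[0,0,0.1523,0,0,0.02,0.55],[0,0,0,0,0,0,0.55],[0,0,0,0,0,0,0.55],[0,0,0,0,0,0,0.55]]])

```text
clock: 33.08
position: [0.6269, -0.0235, 0.1596]
tool_rot: [-180.0, 0.1, -172.5]
wrist_force: [0.5, -1.3, 0.1]
finger_gap: 0.447
grip_force: 0.0
```

Run:
```python
from h import *
w=cap("wrist");lids(w,.58,.72,-.15,.1,.036,.05); tool(.6254,-.0226)
```

```text
lid [ 0.6336 -0.0791] [0.0444 0.0308] long 7.6 z 0.0422
lid [ 0.6261 -0.0214] [0.0446 0.0291] long 8.3 z 0.0422
at [ 0.627  -0.0235  0.1597] [-1.800e+02  1.000e-01 -1.725e+02] tool shift x 0.0014 y 0.0011
```

send_rows(steps=[[[0,0,0,0.001,0.0012,0.04,0.55],[0,0,0,0,0,0.04,0.55],[0,0,0,0,0,0.035,0.55],[0,0,0,0,0,0.026,0.55],[0,0,0,0,0,0,0.55],[0,0,0,0,0,0,1],[0,0,0,0,0,0,1],[0,0,0,0,0,0,1]]])

```text
clock: 34.12
position: [0.6268, -0.0226, 0.0197]
tool_rot: [-179.9, 0.2, -172.6]
wrist_force: [-0.2, 0.6, 5.2]
finger_gap: 0.325
grip_force: 30.0
```

send_rows(steps=[[[0,0,0,0,0,-0.02,1],[0,0,0,0,0,-0.045,1],[0,0,0,0,0,-0.05,1],[0,0,0,0,0,-0.05,1],[0,0,0,0,0,-0.01,1],[0,0,0,0,0,0,1]]])

```text
clock: 34.88
position: [0.6252, -0.0223, 0.193]
tool_rot: [-180.0, 0.0, -172.6]
wrist_force: [0.2, 0.1, -1.3]
finger_gap: 0.321
grip_force: 30.0
```

send_rows(steps=[[[0,0,0,0.0205,-0.0462,0,1],[0,0,0,0.0205,-0.0462,0,1],[0,0,0,0.0205,-0.0462,0,1],[0,0,0,0.0205,-0.0462,0,1],[0,0,0,0.0205,-0.0462,0,1],[0,0,0,0.0205,-0.0462,0,1],[0,0,0,0.0205,-0.0463,0,1],[0,0,0,0,0,0.04,1],[0,0,0,0,0,0,1],[0,0,0,0,0,0,1],[0,0,0,0,0,0,1]]])

```text
clock: 36.25
position: [0.5255, -0.3615, 0.1541]
tool_rot: [-179.9, 0.1, -172.5]
wrist_force: [0.2, -0.0, -1.1]
finger_gap: 0.323
grip_force: 30.0
```

Run:
```python
from h import *
w=cap("wrist");save(w,"w11.png");tool(.5246,-.3616)
X=xyz(w);m=(abs(X[...,2]-.030)<.004)&(abs(X[...,0]-.52)<.13)&(abs(X[...,1]+.32)<.16)
r=cv2.minAreaRect(X[m][:,:2].astype(np.float32));print(m.sum(),r)
```

```text
at [ 0.5255 -0.3616  0.1542] [-1.799e+02  1.000e-01 -1.725e+02] tool shift x 0.0009 y 0.0001
2402 ((0.5172027349472046, -0.3314986824989319), (0.1604147106409073, 0.20065221190452576), 6.186548709869385)
```

View pics/w11.png

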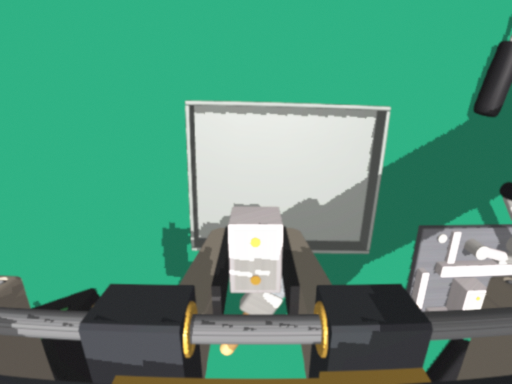

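The tray is clear below. Its centre is (.517,-.3315), with rim corners near (188,103) and (387,107). The housing is held straight.

send_rows(steps=[[[0,0,0,0.0052,-0.0091,0.03,1],[0,0,0,0,0,0.04,1],[0,0,0,0,0,0.04,1],[0,0,0,0,0,0.02,1],[0,0,0,0,0,0.01,1],[0,0,0,0,0,0,1],[0,0,0,0,0,0,1]]])

```text
clock: 37.17
position: [0.5217, -0.3722, 0.0145]
tool_rot: [-179.9, 0.1, -172.6]
wrist_force: [0.5, 1.0, -1.3]
finger_gap: 0.323
grip_force: 30.0
```

send_rows(steps=[[[0,0,0,0,0,0.003,1],[0,0,0,0,0,0,1],[0,0,0,0,0,0,0.5],[0,0,0,0,0,0,0.5],[0,0,0,0,0,-0.05,0.5],[0,0,0,0,0,-0.05,0.5],[0,0,0,0,0,-0.05,0.5],[0,0,0,0,0,0,0.5]]])

```text
clock: 38.17
position: [0.523, -0.3737, 0.1654]
tool_rot: [-179.5, 0.3, -172.6]
wrist_force: [0.5, -0.1, 0.3]
finger_gap: 0.496
grip_force: 0.0
```

send_rows(steps=[[[0,0,0,-0.0248,0.046,0,0.5],[0,0,0,-0.0248,0.046,0,0.5],[0,0,0,-0.0248,0.046,0,0.5],[0,0,0,-0.0248,0.046,0,0.5],[0,0,0,-0.0248,0.046,0,0.5],[0,0,0,-0.0248,0.046,0,0.5],[0,0,0,0,0,0,0.5],[0,0,0,0,0,0,0.5],[0,0,0,0,0,0,0.5]]])

```text
clock: 39.3
position: [0.6321, -0.0798, 0.1591]
tool_rot: [180.0, -0.1, -172.7]
wrist_force: [-0.8, -0.3, -0.6]
finger_gap: 0.501
grip_force: 0.0
```

Run:
```python
from h import *
w=cap("wrist");lids(w,.58,.72,-.15,.1,.036,.05); tool(.6336,-.0791)
b=cap("side");lids(b,.42,.62,-.44,-.22,.028,.045);X=xyz(b)
```

```text
lid [ 0.6342 -0.0794] [0.0444 0.0298] long 7.2 z 0.0422
at [ 0.6322 -0.0798  0.1593] [ 180.    -0.  -172.7] tool shift x -0.0015 y 0.0005
```

Good; grasp the remaining housing.

send_rows(steps=[[[0,0,0,-0.0018,0.0004,0.04,0.5],[0,0,0,0,0,0.04,0.5],[0,0,0,0,0,0.035,0.5],[0,0,0,0,0,0.026,0.5],[0,0,0,0,0,0,0.5],[0,0,0,0,0,0,1],[0,0,0,0,0,0,1],[0,0,0,0,0,0,1]]])

```text
clock: 40.4
position: [0.6358, -0.0785, 0.0207]
tool_rot: [-179.9, 0.2, -172.6]
wrist_force: [-0.2, -1.9, 4.4]
finger_gap: 0.324
grip_force: 30.0
```

send_rows(steps=[[[0,0,0,0,0,-0.02,1],[0,0,0,0,0,-0.045,1],[0,0,0,0,0,-0.05,1],[0,0,0,0,0,-0.05,1],[0,0,0,0,0,-0.01,1],[0,0,0,0,0,0,1]]])

```text
clock: 41.15
position: [0.6345, -0.0776, 0.1943]
tool_rot: [-180.0, 0.1, -172.6]
wrist_force: [0.2, 0.1, -0.9]
finger_gap: 0.319
grip_force: 30.0
```

send_rows(steps=[[[0,0,0,0.0297,-0.0393,0,1],[0,0,0,0.0297,-0.0393,0,1],[0,0,0,0.0297,-0.0393,0,1],[0,0,0,0.0297,-0.0393,0,1],[0,0,0,0.0297,-0.0394,0,1],[0,0,0,0,0,0.04,1],[0,0,0,0,0,0.05,1],[0,0,0,0,0,0,1],[0,0,0,0,0,0,1],[0,0,0,0,0,0,1]]])

```text
clock: 42.4
position: [0.5138, -0.2928, 0.106]
tool_rot: [-179.8, 0.1, -172.6]
wrist_force: [0.1, -1.0, -0.7]
finger_gap: 0.327
grip_force: 30.0
```

Run:
```python
from h import *
w=cap("wrist");tool(.5127,-.2917);lids(w,.42,.62,-.44,-.22,.029,.045)
b=cap("side");lids(b,.42,.62,-.44,-.22,.026,.045)
```

```text
at [ 0.5137 -0.2927  0.106 ] [-1.798e+02  1.000e-01 -1.726e+02] tool shift x 0.0009 y 0.0012
lid [ 0.5165 -0.3315] [0.159 0.199] long 96.2 z 0.0297
lid [ 0.5211 -0.3705] [0.0441 0.0307] long 7.4 z 0.0342
lid [ 0.5244 -0.2329] [0.0768 0.004 ] long 6.1 z 0.0297
```

First is at (.521,-.3705). Lower the second.

send_rows(steps=[[[0,0,0,0.001,0.001,0.04,1],[0,0,0,0,0,0.03,1],[0,0,0,0,0,0.015,1],[0,0,0,0,0,0.007,1],[0,0,0,0,0,0,1],[0,0,0,0,0,0,1],[0,0,0,0,0,0,1]]])

```text
clock: 43.38
position: [0.512, -0.2916, 0.0126]
tool_rot: [-179.9, 0.1, -172.6]
wrist_force: [-0.7, -0.3, 1.9]
finger_gap: 0.325
grip_force: 30.0
```

send_rows(steps=[[[0,0,0,0,0,0,0.5],[0,0,0,0,0,0,0.5],[0,0,0,0,0,0,0.5],[0,0,0,0,0,-0.04,0.5],[0,0,0,0,0,-0.05,0.5],[0,0,0,0,0,-0.05,0.5],[0,0,0,0.04,0.02,-0.05,0.5],[0,0,0,0.04,0.02,0,0.5],[0,0,0,0,0,0,0.5],[0,0,0,0,0,0,0.5],[0,0,0,0,0,0,0.5]]])

```text
clock: 44.75
position: [0.4305, -0.2631, 0.1982]
tool_rot: [180.0, 0.0, -172.6]
wrist_force: [-0.1, 0.7, -0.1]
finger_gap: 0.501
grip_force: 0.0
```

Run:
```python
from h import *
w=cap("wrist");lids(w,.42,.62,-.44,-.2,.032,.045);print(status.read_state()["wrist_force"])
a=cap("scene");b=cap("side")
A=cv2.resize(a["img"][110:300,120:410],None,fx=1.3,fy=1.3);B=cv2.resize(b["img"][100:390,120:360],(int(247/290*240),247))
W=cv2.resize(w["img"],(int(512*247/384),247))
n=max(A.shape[1],B.shape[1]+0);cv2.imwrite("pics/f.png",cv2.cvtColor(np.hstack([np.pad(A,((0,247-A.shape[0]),(0,0),(0,0))),W]),cv2.COLOR_RGB2BGR))
```

```text
lid [ 0.5209 -0.3713] [0.0427 0.0294] long 7.4 z 0.034
lid [ 0.5106 -0.2904] [0.0437 0.0296] long 7.4 z 0.0342
[-0.53837017 -0.56000512  0.19071864]
```

View pics/f.png

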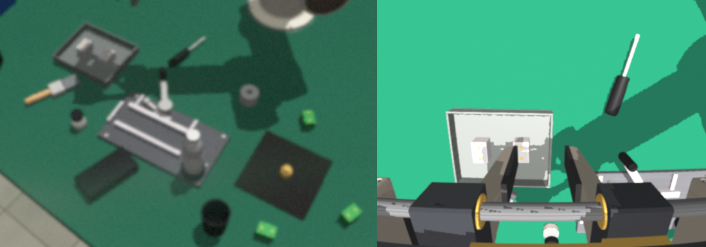

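Both housings stand in the tray (wrist crop at (480,152) and (522,150)), the lever is open, the pad holds only the weight, and the other items are in place.

```bash
python3 -c "
from rig import workorder
print(workorder.hand_in())"
```

```text
the job is handed in; nothing more can be done
None
```

I handed the job in: both housings were clamped, the cap was pressed for about half a second and sprang back up, the lever was flipped open again, and the housings now stand upright in the tray with nothing else touched.

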